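# Hold down the recessed reset of the fringe counter

### The arm

A 6-joint arm with a two-finger parallel gripper is mounted at the origin on the work surface. World frame = base frame: x ahead of the robot, y to its left, z up, the work surface at z = 0. Lengths are in m, angles in degrees, forces in N, time in s.
With the tool pointing down it reaches from about 0.4 to 0.825 m from the base axis. Payload 7 kg.
Tool frame: the origin (TCP) lies between the finger pads; the fingertips stand ctrl.tip_extent ahead of it and the grasp point (between the pads) lies 2 mm behind it (ctrl.tip_extent is the distance from the TCP to the fingertips, in m); z points along the fingers, y is the direction in which the jaws open and shut (so a half turn about z gives the same grasp; the last joint's range is limited). The gripper opens to 88 mm and grips with 3 to 60 N. Pads are 19 mm wide; open, the fingers measure 130 mm over their backs; the gripper's body (78 mm by 193 mm) begins 47 mm behind the grasp point.
Start: joints at [-54.196, 20.546, 0.682, 0, -70.136, -16.507], TCP at [0.223, -0.637, 0.244] pointing down, gripper open.
Joint ranges: [-176.03, 176.03], [-82.01, 121.73], [-58.28, 71.71], [-173.87, 95.51], [-174.79, -0.11], [-173.66, 173.66]. Speed limits (degrees/s): [136.94, 136.94, 172.46, 180, 180, 180].

### API

Orientations are given as [roll, pitch, yaw] about the fixed x, y, z axes, in that order (R = Rz(yaw) Ry(pitch) Rx(roll)).
In Python, from plant import ctrl gives the robot as it stands.
- The arm moves only by the shell command python3 -m handwheel 'ROWS' [OPENING]. ROWS is JSON, a list of rows, each a list of 6 numbers: the shift along the tool's x, y, z in m, then the turn, a rotation vector about the tool's x, y, z in rad. In form: [[dx, dy, dz, ax, ay, az], ...]. A call has 1 to 8 rows; each row is the pose to reach, as a shift and turn from the pose commanded when the call began, along the tool's axes at that moment; what a row does not reach only later rows make up. A row lasts 1/8 s, in which the tool goes at most 62.5 mm and 10.7 degrees, less where a joint would pass 70% of its speed; a pose out of reach is approached as far as the arm can. A call with a gripper value outside its range is refused whole. OPENING is the closure, from -1 (fully open) to 1 (shut), so that 0 is half open, set as the call begins (- or left out, the last holds). The fingers move at their own pace and stop on an object; the grip force is fixed at half the most. Time passes only in rows, so rows that repeat a pose let the fingers close. It gives the time, the measured TCP pose, the force and the opening at its end, in the units of the state.
- ctrl.get_obs(): the state, without advancing time (a new reading comes with each control period).
- ctrl.snapshot(name): name is "scene" or "side" or "wrist"; returns a dict with "img" (384x512x3 uint8, blue, green, red), "fx", "fy", "cx", "cy" (pixels), "distortion" ([k1, k2, p1, p2, k3] as OpenCV has them; the pictures are not rectified), "R" (3x3) and "t" (3): a world point X has camera coordinates R X + t. Camera axes: x right, y down, z forward; pixel columns grow to the right and rows downward; lengths in m; the calibration is good to about 2 mm. A picture is of the moment at which its call begins. There is no depth.
- ctrl.close_job(): hands the job in, once; it reports no verdict.
The state is a dict: "clock": time; "joint_pos": joint angles; "qvel": joint speeds; "tau": joint torques, N m; "tool_pos": TCP position; "orientation": TCP orientation; "force": force on the tool from outside, world axes, zero at the start; "moment": the same for the moment, N m; "opening": finger opening in m.
Only numpy, scipy, OpenCV 4.12 (cv2) and the standard library are available. Lean on these libraries where they do the work, as an engineer would, in place of code of your own. Each camera call takes 0.05 s, during which the arm holds its last target.

### The job

The fringe counter has to be reset, but a parts tray has been parked on top of it, over the reset hole. Lift the tray off and set it down flat on the bench without spilling or dropping it, then take the slim driver out of the stand, reach its shaft through the round hole in the counter's top cover and push the recessed button fully down. Finish while still gripping the driver and holding the button down, and leave the other driver, the mirror mount and the post holder where they are.

Things in the scene. Friction and masses are not known exactly. Their poses are not given: they have to be found in the camera images.
- counter: Fringe counter, a low grey desktop instrument that does not move: 140 (its x) x 180 (its y) x 60 mm high, top cover flat at 60 mm above the bench. Origin on the bench under its centre, z up; its front with red display window, sockets and knob (sticking out up to 12 mm) faces its +x. Louvre slots run along the +x edge of the cover; the single round hole is the reset hole.
- reset_hole (a point): Centre of the round reset hole, on the top face of the counter's cover (60 mm above the bench): 11 mm wide straight down through a 3 mm sheet, lined with a flush black bushing ring 18 mm across. The button lies under it. Covered by the tray at the start. Axes as the counter's.
- reset_button (a joint): Travel of the spring push button under the hole, m, straight down: 0 released, 0.006 fully down (a hard stop). Its flat white cap, 15 mm across, is 14 mm below the cover's top face when released and 20 mm below when fully down. The spring takes 2 N at the start and 5 N fully down and pushes the button back up if let go.
- tray: Open black parts tray, 62 mm wide (its x) x 110 mm long (its y) x 36 mm high, walls and floor 3 mm, about 0.12 kg; small enough in x to be gripped across its outside. Origin at the centre of its underside, z up. It starts standing on the counter's cover over the reset hole, long side roughly along the counter's y, with two small parts in it.
- lens_tube: Short aluminium lens tube in the tray, a ring 30 mm across and 18 mm high, origin at the centre of its underside.
- lock_knob: Brass locking knob in the tray, 24 mm across and 16 mm high, origin at the centre of its underside.
- stand: White driver stand that does not move: a sheet-metal bridge 150 mm long (its y), 60 mm deep, top plate at 78 mm above the bench with three 15 mm holes at y = -48, 0 and +48 mm; open below the plate (74 mm down to its base sheet). Origin on the bench under its centre. A driver hangs upright in each outer hole, in either order; the middle hole is empty.
- driver: The slim driver: upright in the stand, steel shaft 5 mm thick and 60 mm long with a flat end, then a black flange 24 mm across and 6 mm high that rests on the stand's top plate, then a black handle 16 mm across and 66 mm long (all 132 mm long, about 45 g). Origin on its axis at the flange's underside (78 mm above the bench at the start), z up along the axis: shaft tip at z = -60 mm, handle from +6 to +72 mm.
- driver_tip (a point): Centre of the flat end of the slim driver's shaft. Axes as the driver's.
- nut_driver: The other, thick driver, in the other outer hole: shaft 13 mm thick (too thick for the reset hole), flange 30 mm and handle 27 mm across, same lengths and origin as the slim driver. To be left in place.
- mirror_mount: Grey mirror mount, 66 mm eight-sided base, upright block, 84 mm high, origin at the centre of its underside. To be left in place.
- post_holder: Black post holder, an upright tube 32 mm across and 50 mm high with a thumb screw sticking out 30 mm from its axis at its +x side. Origin at the centre of its underside. To be left in place.

How it is judged:
By the outcome, as a careful person would: the job done as asked, in the order asked, and still so for the second after the job is handed in, while the arm keeps its last pose, push and grip.
It also fails if it takes over 58 s, if anything falls off the work surface, if the arm or the gripper's body presses on something with over 40 N, if the wrist force passes 120 N, or if a joint passes its speed limit or range.

## Working session

There is one attempt and no reset: what is moved stays moved. The work goes in short steps, Python scripts to look and compute and a shell command to move; the robot and the scene stay as the last step left them, time stands still between calls to the robot, and variables do not carry over. Pictures are saved under pics/ and viewed, and the job is handed in when it is done.

```bash
ls; mkdir -p pics; python3 - <<'E'
from plant import ctrl
import cv2
print(ctrl.get_obs(), ctrl.tip_extent)
for n in ("scene","side","wrist"):
    s=ctrl.snapshot(n); cv2.imwrite(f"pics/a_{n}.png",s["img"])
    print(n,s["fx"],s["fy"],s["cx"],s["cy"],s["distortion"],s["R"],s["t"])
E
```

```text
pics
{'clock': 0.0, 'joint_pos': array([-5.41974130e+01,  2.05916281e+01,  6.33059151e-01, -2.14734205e-02,
       -7.01340047e+01, -1.65072412e+01]), 'qvel': array([ 0.02910217,  0.09120977, -0.00913323,  0.02555075,  0.01007904,
        0.0312791 ]), 'tau': array([ 6.44206175e-04, -5.82722890e+01,  2.93045729e+01,  6.99727133e+00,
        6.83208142e-03, -1.44741675e-04]), 'tool_pos': array([ 0.22288185, -0.63665278,  0.24261079]), 'orientation': array([ 1.79905506e+02, -6.95208012e-03, -1.60711962e+02]), 'force': array([ 0.04963919,  0.23908355, -0.22207526]), 'moment': array([-0.01229   , -0.00719861, -0.03255053]), 'opening': 0.08775898106763878} 0.017
scene 411.7013318415855 411.7013318415855 253.99858398549492 189.68866851259574 [-0.00285014  0.          0.          0.          0.        ] [[-0.84505842  0.53457935  0.01005913]
 [ 0.28612443  0.46803598 -0.83610713]
 [-0.45167364 -0.70368121 -0.54847396]] [ 0.49067659 -0.07431261  1.03321291]
side 410.499702727463 410.499702727463 256.7087660402631 191.7005930711842 [0.009801 0.       0.       0.       0.      ] [[ 0.99726077 -0.07326999 -0.01012214]
 [-0.05170156 -0.59265473 -0.80379557]
 [ 0.05289515  0.80211712 -0.59481949]] [-0.57304657  0.08287683  0.75819539]
wrist 322.2286049532101 322.2286049532101 259.806947436111 191.84882980372802 [-0.04636653  0.          0.          0.          0.        ] [[-3.29617411e-01  9.44114376e-01  6.37937387e-04]
 [ 9.04852294e-01  3.15716915e-01  2.85596140e-01]
 [ 2.69434014e-01  9.47146994e-02 -9.58349852e-01]] [ 0.67488179 -0.03639747  0.39009916]
```

View pics/a_scene.png

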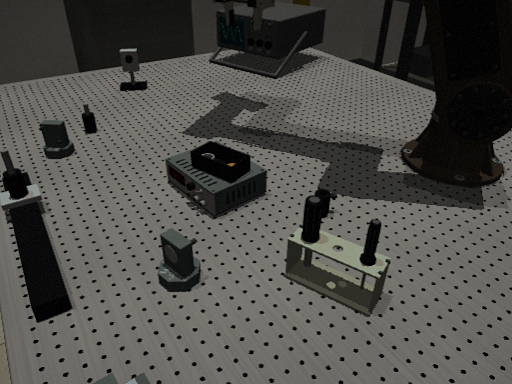

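View pics/a_side.png

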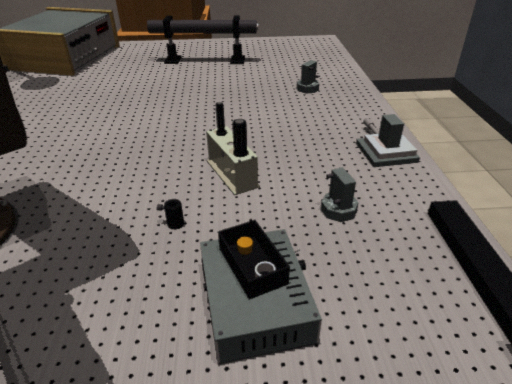

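View pics/a_wrist.png

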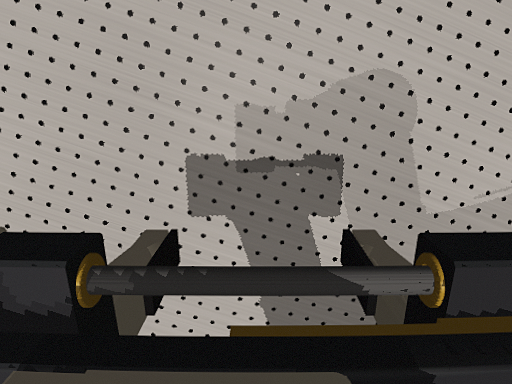

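The scene view shows the counter with its tray at (215,175), and the stand at (335,265) with the thick driver at (312,215) and the slim one at (371,240). The post holder is at (322,203) and the mirror mount at (178,262). In the side view the tray is at (252,257) and the stand at (230,160), with the slim driver behind at (220,115). Next I'll enlarge both views.

```bash
cat > h.py <<'E'
import numpy as np, cv2
from plant import ctrl
def K(s): return np.array([[s["fx"],0,s["cx"]],[0,s["fy"],s["cy"]],[0,0,1.]])
def ray(s,p):
    u=cv2.undistortPoints(np.array([[p]],float),K(s),np.array(s["distortion"],float))[0,0]
    R=np.array(s["R"]);t=np.array(s["t"]); return -R.T@t, R.T@np.array([u[0],u[1],1.])
def onz(s,p,z):
    c,d=ray(s,p); return c+d*(z-c[2])/d[2]
def proj(s,X):
    return cv2.projectPoints(np.array(X,float).reshape(-1,1,3),cv2.Rodrigues(np.array(s["R"]))[0],np.array(s["t"],float),K(s),np.array(s["distortion"],float))[0][:,0]
def two(s1,p1,s2,p2):
    c1,d1=ray(s1,p1);c2,d2=ray(s2,p2)
    a=np.linalg.lstsq(np.stack([d1,-d2],1),c2-c1,rcond=None)[0]
    A=c1+a[0]*d1;B=c2+a[1]*d2; return (A+B)/2,np.linalg.norm(A-B)
def crop(s,x0,y0,x1,y1,f,name):
    i=cv2.resize(s["img"][y0:y1,x0:x1],None,fx=f,fy=f,interpolation=cv2.INTER_CUBIC)
    i=cv2.convertScaleAbs(i,alpha=1.6,beta=20)
    for x in range((x0+9)//10*10,x1,10):
        cv2.line(i,((x-x0)*f,0),((x-x0)*f,8 if x%50 else 20),(0,0,255),1)
        if x%20==0: cv2.putText(i,str(x),((x-x0)*f,30),0,.4,(0,0,255),1)
    for y in range((y0+9)//10*10,y1,10):
        cv2.line(i,(0,(y-y0)*f),(8,(y-y0)*f),(0,0,255),1)
        if y%20==0: cv2.putText(i,str(y),(10,(y-y0)*f),0,.4,(0,0,255),1)
    cv2.imwrite(name,i)
E
python3 - <<'E'
from h import *
import pickle
s=ctrl.snapshot("scene");d=ctrl.snapshot("side");pickle.dump((s,d),open("s0.pkl","wb"))
crop(s,150,130,290,220,5,"pics/b1.png")
crop(s,270,180,400,310,4,"pics/b2.png")
crop(d,190,210,330,360,4,"pics/b3.png")
crop(d,190,90,270,200,5,"pics/b4.png")
E
```

```text
(no output)
```

View pics/b1.png

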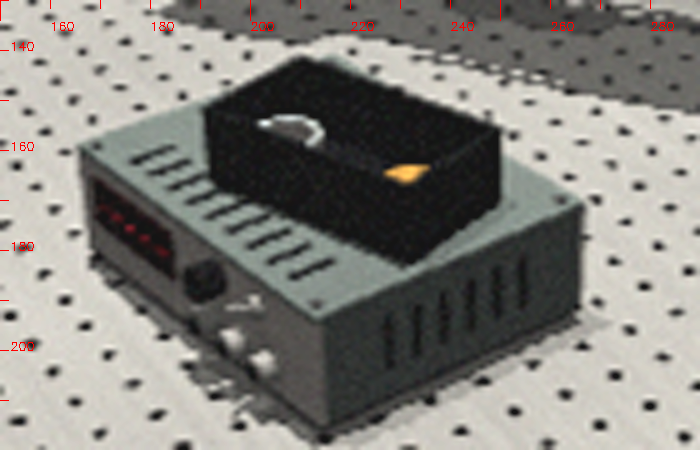

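View pics/b2.png

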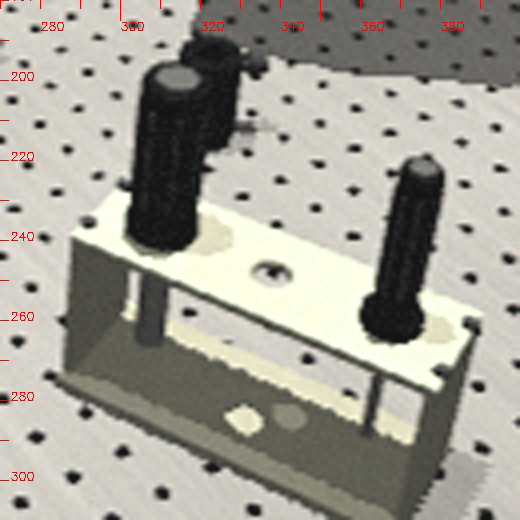

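View pics/b3.png

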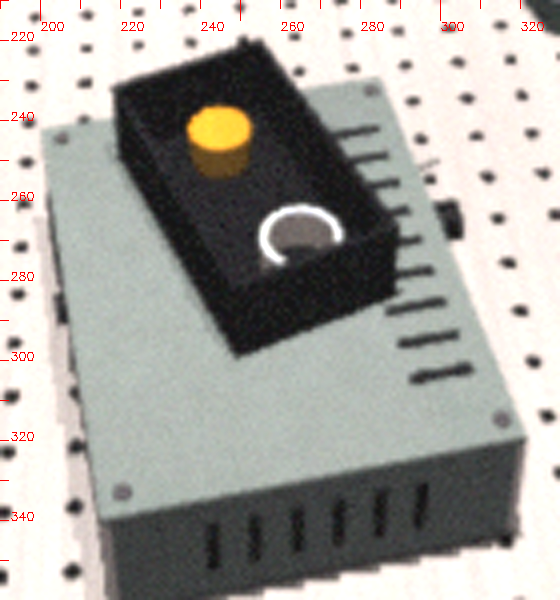

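View pics/b4.png

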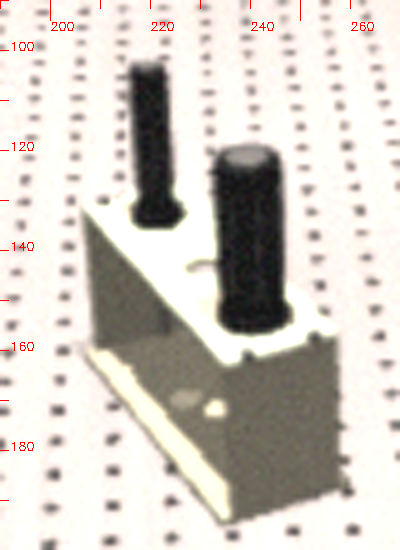

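```bash
python3 - <<'E'
from h import *
import pickle
s,d=pickle.load(open("s0.pkl","rb"))
np.set_printoptions(precision=4,suppress=True)
print("cam",-np.array(s["R"]).T@s["t"],-np.array(d["R"]).T@d["t"])
print("counter scene");
for p in [(166,159.6),(214.4,194),(266.6,171.4)]: print(onz(s,p,.06))
print("counter side")
for p in [(200.7,242.5),(285,229.5),(320.8,319.2),(215,340)]: print(onz(d,p,.06))
print("tray scene")
for p,z in [((191,151.4),.096),((210,141.4),.096),((250,155.6),.096),((232.4,183.4),.06),((192,167),.06),((250,170),.06)]: print(z,onz(s,p,z))
print("tray side")
for p,z in [((218.7,232.5),.096),((255.5,220.5),.096),((289.5,267),.096),((249.2,299),.06),((289.2,283.2),.06)]: print(z,onz(d,p,z))
print("slim top",onz(s,(376,221.5),.15),onz(d,(219.6,103.5),.15),two(s,(376,221.5),d,(219.6,103.5)))
print("thick top",onz(s,(314.5,199.3),.15),onz(d,(239,121),.15))
print("mid hole",onz(s,(338,248),.078),onz(d,(231,143.3),.078))
print("stand corners scene",[onz(s,p,.078) for p in [(288,238.5),(380.3,277.5),(390.7,259),(299.5,227)]])
print("stand corners side",[onz(d,p,.078) for p in [(206.5,131),(235.5,162),(257.5,157)]])
print("post",onz(s,(323,192),.05),onz(d,(174,203),.05))
print("mirror",onz(s,(180,275),.0),onz(d,(340,210),.0))
E
```

```text
cam [0.9026 0.4995 0.4996] [ 0.5357 -0.601   0.5118]
counter scene
[ 0.6404 -0.2658  0.06  ]
[ 0.6132 -0.0913  0.06  ]
[ 0.4808 -0.1096  0.06  ]
counter side
[ 0.4773 -0.1193  0.06  ]
[ 0.6145 -0.1     0.06  ]
[ 0.6384 -0.2769  0.06  ]
[ 0.5014 -0.2965  0.06  ]
tray scene
0.096 [ 0.6043 -0.209   0.096 ]
0.096 [ 0.5495 -0.2297  0.096 ]
0.096 [ 0.5092 -0.13    0.096 ]
0.06 [ 0.5651 -0.1062  0.06  ]
0.06 [ 0.6058 -0.2071  0.06  ]
0.06 [ 0.5074 -0.1326  0.06  ]
tray side
0.096 [ 0.5082 -0.1382  0.096 ]
0.096 [ 0.5652 -0.1153  0.096 ]
0.096 [ 0.6045 -0.2162  0.096 ]
0.06 [ 0.5475 -0.2368  0.06  ]
0.06 [ 0.6058 -0.2136  0.06  ]
slim top [0.5129 0.2078 0.15  ] [0.5132 0.2028 0.15  ] (array([0.5126, 0.2069, 0.1487]), np.float64(0.0015420023331434022))
thick top [0.5513 0.1205 0.15  ] [0.5506 0.1189 0.15  ]
mid hole [0.5325 0.1645 0.078 ] [0.5327 0.1604 0.078 ]
stand corners scene [array([0.5848, 0.1058, 0.078 ]), array([0.524 , 0.2434, 0.078 ]), array([0.482 , 0.2246, 0.078 ]), array([0.5513, 0.0921, 0.078 ])]
stand corners side [array([0.4796, 0.2201, 0.078 ]), array([0.5398, 0.0857, 0.078 ]), array([0.5844, 0.1005, 0.078 ])]
post [0.4202 0.001  0.05  ] [0.4235 0.0002 0.05  ]
mirror [0.7366 0.0143 0.    ] [0.7402 0.0144 0.    ]
```

```bash
cat >> h.py <<'E'
from scipy.spatial.transform import Rotation as Ro
def delta(pos,yaw):
    o=ctrl.get_obs(); R0=Ro.from_euler('xyz',o["orientation"],degrees=True)
    R1=Ro.from_euler('xyz',[180,0,yaw],degrees=True)
    dp=R0.inv().apply(np.array(pos)-o["tool_pos"]); rv=(R0.inv()*R1).as_rotvec()
    print("t",o["clock"],"at",o["tool_pos"].round(4),o["orientation"].round(2),"open",round(o["opening"],4),"F",o["force"].round(1))
    print("delta",dp.round(4),rv.round(4))
E
python3 - <<'E'
from h import *
delta([.557,-.173,.244],-69)
import pickle
s,d=pickle.load(open("s0.pkl","rb"))
for p in [(90,130),(58,150),(322,210)]: print(onz(s,p,0))
print(proj(s,[[.5,-.42,0],[.45,-.36,0],[.55,-.48,0]]),proj(d,[[.5,-.42,0],[.45,-.36,0],[.55,-.48,0]]))
E
```

```text
t 0.25 at [ 0.223  -0.6369  0.2431] [ 1.7995e+02 -1.0000e-02 -1.6071e+02] open 0.0877 F [ 0.5  0.4 -0.7]
delta [-0.4685  0.3275 -0.0007] [ 7.0000e-04  6.0000e-04 -1.6006e+00]
[ 0.72139363 -0.64133271  0.        ]
[ 0.82150733 -0.56132594  0.        ]
[ 0.41224208 -0.00367743  0.        ]
[[195.63179137 141.97823042]
 [222.81772275 146.3463274 ]
 [169.40150178 137.76460837]] [[216.51034308 473.49624282]
 [174.95296493 419.64911697]
 [267.6178129  539.95649494]]
```

```bash
python3 -m handwheel '[[-0.02,0.014,0,0,0,-0.08],[-0.058,0.04,0,0,0,-0.2],[-0.1,0.07,0,0,0,-0.35],[-0.145,0.101,0,0,0,-0.5],[-0.19,0.133,0,0,0,-0.65],[-0.235,0.164,0,0,0,-0.8],[-0.28,0.196,0,0,0,-0.95],[-0.325,0.227,0,0,0,-1.1]]' -1; python3 - <<'E'
from h import *
delta([.557,-.173,.244],-69)
E
```

```text
clock: 1.25
tool_pos: [0.4556, -0.3138, 0.2438]
orientation: [-180.0, -0.0, -97.4]
force: [0.2, -0.7, -0.7]
opening: 0.0875
t 1.25 at [ 0.4556 -0.3138  0.2438] [-179.98   -0.    -97.39] open 0.0875 F [ 0.2 -0.7 -0.7]
delta [-0.1526 -0.0825 -0.0002] [-4.000e-04 -1.000e-04 -4.954e-01]
```

```bash
python3 -m handwheel '[[-0.035,-0.019,0,0,0,-0.14],[-0.075,-0.041,0,0,0,-0.28],[-0.11,-0.06,0,0,0,-0.4],[-0.14,-0.076,0,0,0,-0.495],[-0.1526,-0.0825,0,0,0,-0.4954],[-0.1526,-0.0825,0,0,0,-0.4954],[-0.1526,-0.0825,0,0,0,-0.4954]]'; python3 - <<'E'
from h import *
import pickle
w=ctrl.snapshot("wrist");pickle.dump(w,open("w1.pkl","wb"));cv2.imwrite("pics/c1.png",cv2.convertScaleAbs(w["img"],alpha=1.5,beta=20))
delta([.557,-.173,.244],-69)
E
```

```text
clock: 2.12
tool_pos: [0.5564, -0.1758, 0.2435]
orientation: [180.0, 0.0, -69.4]
force: [0.2, 0.8, 0.0]
opening: 0.0873
t 2.175 at [ 0.5564 -0.176   0.2436] [179.99   0.   -69.38] open 0.0875 F [ 0.6  0.4 -1.3]
delta [-0.0025 -0.0016 -0.0004] [ 0.0002  0.     -0.0067]
```

View pics/c1.png

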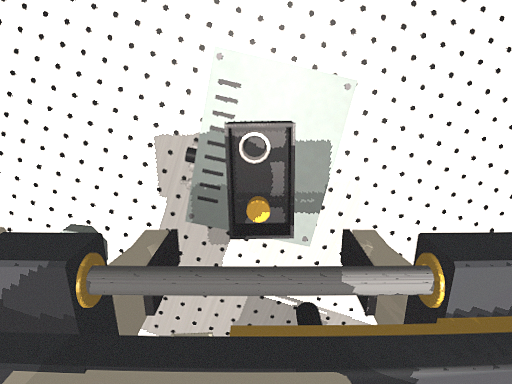

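The wrist view shows the tray squarely at (225..295, 122..238). The lens tube is at (254,148), the brass knob at (258,209), and the cover's far corners at (218,57) and (357,85).

```bash
python3 - <<'E'
from h import *
import pickle
w=pickle.load(open("w1.pkl","rb"))
crop(w,170,100,350,250,4,"pics/c2.png")
E
```

```text
(no output)
```

View pics/c2.png

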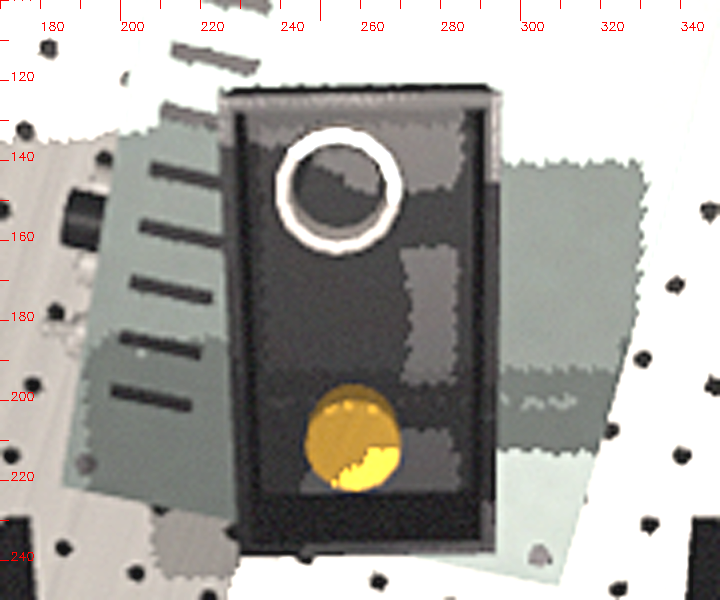

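```bash
python3 - <<'E'
from h import *
import pickle
np.set_printoptions(precision=4,suppress=True)
w=pickle.load(open("w1.pkl","rb"))
P=[onz(w,p,.096)[:2] for p in [(225.2,123.2),(294.2,123.2),(293.7,237.5),(230,238)]]
print(P,np.mean(P,0))
for a,b in [(0,1),(1,2),(3,2),(0,3)]:
    v=P[b]-P[a]; print(np.linalg.norm(v),np.degrees(np.arctan2(v[1],v[0])))
# counter screws/corners
C=[onz(w,p,.06)[:2] for p in [(185.5,221.5),(309,246),(357,80),(220.5,50)]]
print(C,np.mean(C,0))
for a,b in [(0,1),(1,2),(3,2),(0,3)]:
    v=C[b]-C[a]; print(np.linalg.norm(v),np.degrees(np.arctan2(v[1],v[0])))
E
```

```text
[array([ 0.6044, -0.2164]), array([ 0.5475, -0.2378]), array([ 0.5064, -0.1362]), array([ 0.5644, -0.1138])] [ 0.5557 -0.176 ]
0.060779734797783314 -159.41444431663433
0.10958036575749049 112.04625344070355
0.06221385912449966 -158.91114274146807
0.11009967338619131 111.29415634155501
[array([ 0.6136, -0.0984]), array([ 0.477 , -0.1187]), array([ 0.502 , -0.2959]), array([ 0.6333, -0.275 ])] [ 0.5564 -0.197 ]
0.13811796614569263 -171.56059220572703
0.17899974872588262 -81.96998879536399
0.1329634402825866 -170.94535648178805
0.17768424748096312 -83.63806344791273
```

```bash
python3 -m handwheel '[[0,0,0.02,0,0,0],[0,0,0.05,0,0,-0.005],[0,0,0.085,0,0,-0.005],[0,0,0.12,0,0,-0.005],[0,0,0.145,0,0,-0.005],[0,0,0.157,0,0,-0.005],[0,0,0.1605,0,0,-0.005],[0,0,0.1605,0,0,-0.005]]' -1; python3 - <<'E'
from h import *
delta([.5557,-.176,.083],-69)
w=ctrl.snapshot("wrist");cv2.imwrite("pics/d1.png",cv2.convertScaleAbs(w["img"],alpha=1.5,beta=20))
E
```

```text
clock: 3.18
tool_pos: [0.5573, -0.1755, 0.0838]
orientation: [-179.9, -0.0, -69.0]
force: [0.1, 0.6, 0.5]
opening: 0.0876
t 3.175 at [ 0.5573 -0.1755  0.0838] [-1.7995e+02 -3.0000e-02 -6.9020e+01] open 0.0876 F [0.1 0.6 0.5]
delta [-0.0001  0.0017  0.0008] [-0.0009 -0.0005 -0.0003]
```

View pics/d1.png

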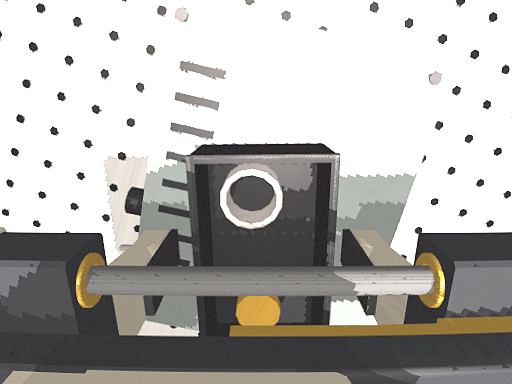

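```bash
python3 -m handwheel '[[0,0.0015,0.0005,0,0,0],[0,0.0015,0.0005,0,0,0],[0,0.0015,0.0005,0,0,0],[0,0.0015,0.0005,0,0,0],[0,0.0015,0.0005,0,0,0],[0,0.0015,0.0005,0,0,0]]' 1
```

```text
clock: 3.98
tool_pos: [0.5556, -0.1757, 0.0828]
orientation: [-180.0, -0.0, -69.0]
force: [-0.9, 1.2, 4.5]
opening: 0.0619
```

```bash
python3 -m handwheel '[[0,0,0,0,0,0],[0,0,-0.003,0,0,0],[0,0,-0.01,0,0,0],[0,0,-0.025,0,0,0],[0,0,-0.045,0,0,0],[0,0,-0.06,0,0,0],[0,0,-0.07,0,0,0],[0,0,-0.07,0,0,0]]'; python3 - <<'E'
from h import *
delta([.5,-.42,.143],-69)
w=ctrl.snapshot("wrist");cv2.imwrite("pics/d2.png",cv2.convertScaleAbs(w["img"],alpha=1.5,beta=20))
E
```

```text
clock: 4.97
tool_pos: [0.5559, -0.1757, 0.1535]
orientation: [-179.9, -0.0, -69.0]
force: [-0.1, 0.3, -1.6]
opening: 0.0617
t 4.975 at [ 0.5559 -0.1757  0.1535] [-1.7991e+02 -3.0000e-02 -6.9000e+01] open 0.0617 F [-0.1  0.3 -1.6]
delta [0.208  0.1398 0.0104] [-0.0015 -0.0006 -0.0001]
```

View pics/d2.png

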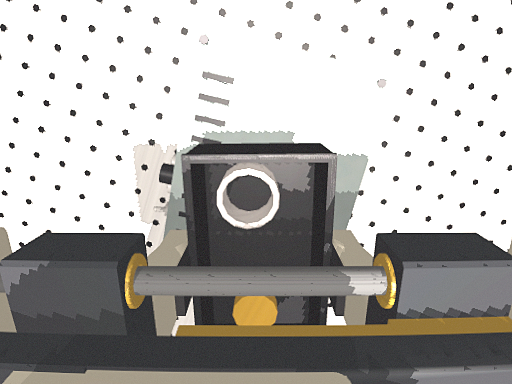

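```bash
python3 -m handwheel '[[0.004,0.0027,0,0,0,0],[0.014,0.0094,0,0,0,0],[0.03,0.02,0,0,0,0],[0.052,0.035,0,0,0,0],[0.08,0.054,0,0,0,0],[0.108,0.0726,0,0,0,0],[0.134,0.09,0,0,0,0],[0.158,0.106,0,0,0,0]]'; python3 -m handwheel '[[0.02,0.0134,0,0,0,0],[0.035,0.0235,0,0,0,0],[0.045,0.0302,0,0,0,0],[0.05,0.0336,0.005,0,0,0],[0.05,0.0336,0.015,0,0,0],[0.05,0.0336,0.03,0,0,0],[0.05,0.0336,0.05,0,0,0],[0.05,0.0336,0.07,0,0,0]]'; python3 - <<'E'
from h import *
delta([.5,-.42,.0228],-69)
s=ctrl.snapshot("scene");crop(s,100,80,300,220,4,"pics/d3.png")
E
```

```text
clock: 6.02
tool_pos: [0.512, -0.3635, 0.1522]
orientation: [180.0, 0.0, -69.1]
force: [0.1, 0.5, -2.1]
opening: 0.0619
clock: 7.02
tool_pos: [0.4997, -0.4191, 0.081]
orientation: [180.0, 0.0, -69.0]
force: [0.5, 0.6, -1.3]
opening: 0.0619
t 7.025 at [ 0.4997 -0.4191  0.081 ] [ 1.7998e+02  4.0000e-02 -6.8960e+01] open 0.0619 F [ 0.5  0.6 -1.3]
delta [ 0.001  -0.      0.0582] [0.0004 0.0007 0.0007]
```

View pics/d3.png

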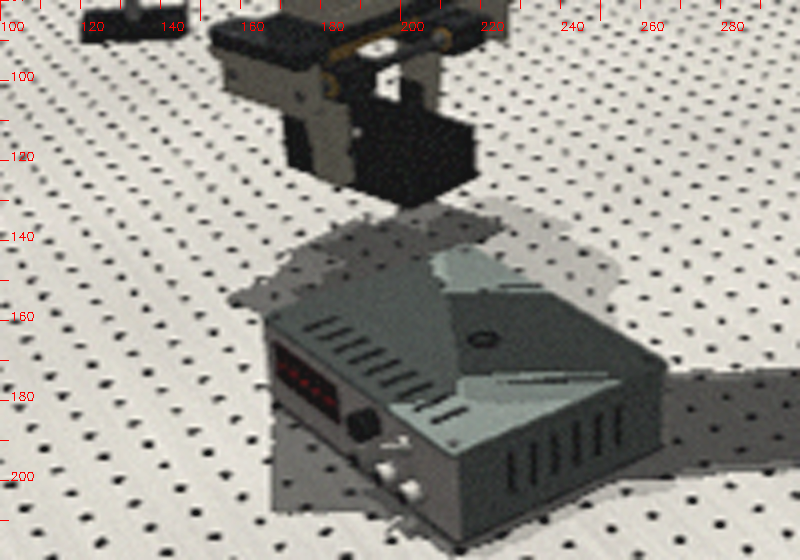

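The tray hangs level over clear bench, and the hole is now visible at about (221,165). Next I'll lower the tray.

```bash
python3 -m handwheel '[[0,0,0.006,0,0,0],[0,0,0.018,0,0,0],[0,0,0.032,0,0,0],[0,0,0.043,0,0,0],[0,0,0.05,0,0,0],[0,0,0.054,0,0,0],[0,0,0.056,0,0,0],[0,0,0.057,0,0,0]]'; python3 -m handwheel '[[0,0,0.0005,0,0,0],[0,0,0.001,0,0,0],[0,0,0.0015,0,0,0],[0,0,0.0015,0,0,0]]'
```

```text
clock: 8.07
tool_pos: [0.4999, -0.42, 0.0257]
orientation: [-180.0, -0.0, -69.0]
force: [0.2, 0.4, -0.5]
opening: 0.0615
clock: 8.57
tool_pos: [0.4997, -0.4199, 0.0241]
orientation: [-180.0, 0.0, -69.0]
force: [0.2, -0.2, -2.1]
opening: 0.0621
```

```bash
python3 -m handwheel '[[0,0,0.0005,0,0,0],[0,0,0.001,0,0,0],[0,0,0.001,0,0,0]]';python3 -m handwheel '[[0,0,0.0005,0,0,0],[0,0,0.001,0,0,0],[0,0,0.001,0,0,0]]'
```

```text
clock: 8.95
tool_pos: [0.4997, -0.4199, 0.023]
orientation: [180.0, 0.0, -69.0]
force: [0.5, -0.2, -1.6]
opening: 0.0615
clock: 9.32
tool_pos: [0.4997, -0.42, 0.0229]
orientation: [-180.0, -0.0, -69.0]
force: [-2.3, 2.2, 4.2]
opening: 0.0622
```

```bash
python3 -m handwheel '[[0,0,-0.0005,0,0,0],[0,0,-0.0005,0,0,0],[0,0,-0.0005,0,0,0],[0,0,-0.0005,0,0,0],[0,0,-0.0005,0,0,0]]' -1; python3 -m handwheel '[[0,0,0,0,0,0],[0,0,-0.005,0,0,0],[0,0,-0.02,0,0,0],[0,0,-0.05,0,0,0],[0,0,-0.09,0,0,0],[0,0,-0.13,0,0,0],[0,0,-0.17,0,0,0],[0,0,-0.21,0,0,0]]'; python3 - <<'E'
from h import *
w=ctrl.snapshot("wrist");cv2.imwrite("pics/e1.png",cv2.convertScaleAbs(w["img"],alpha=1.5,beta=20))
delta([.557,-.22,.244],-69)
E
```

```text
clock: 9.95
tool_pos: [0.4997, -0.4199, 0.0225]
orientation: [180.0, 0.0, -69.0]
force: [0.3, -0.2, -0.5]
opening: 0.0879
clock: 10.95
tool_pos: [0.4995, -0.4199, 0.2355]
orientation: [-179.9, -0.1, -69.0]
force: [0.9, -0.8, -0.7]
opening: 0.0878
t 11.0 at [ 0.5013 -0.4216  0.2419] [-179.71   -0.47  -68.95] open 0.0874 F [ 1.7 -1.3  7.6]
delta [-0.1681 -0.1244 -0.0028] [-0.0051 -0.0083  0.0009]
```

View pics/e1.png

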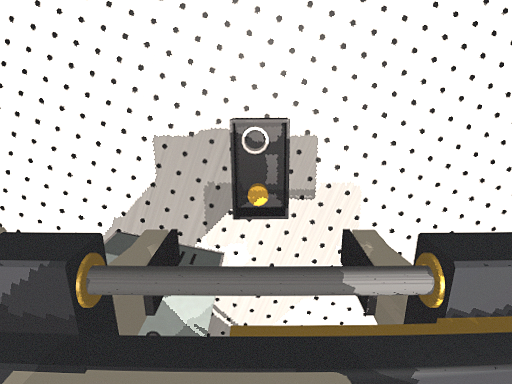

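The tray stands flat on the bench, upper centre at (260,168), with both parts in it. Next I'll locate the hole and look at it from above on the way to the stand.

```bash
python3 - <<'E'
from h import *
s=ctrl.snapshot("scene");crop(s,180,130,280,200,7,"pics/e2.png")
d=ctrl.snapshot("side");crop(d,190,210,330,360,4,"pics/e3.png")
h=onz(s,(221,165),.06);print(h)
delta([h[0],h[1],.2],-66)
import pickle;pickle.dump((s,d),open("s1.pkl","wb"))
E
```

```text
[ 0.54931824 -0.18270527  0.06      ]
t 11.1 at [ 0.5008 -0.4206  0.2369] [-179.76   -0.29  -68.99] open 0.0876 F [ 0.3  0.  -0.5]
delta [-0.2049 -0.1305  0.0364] [-0.0041 -0.0051 -0.0522]
```

View pics/e2.png

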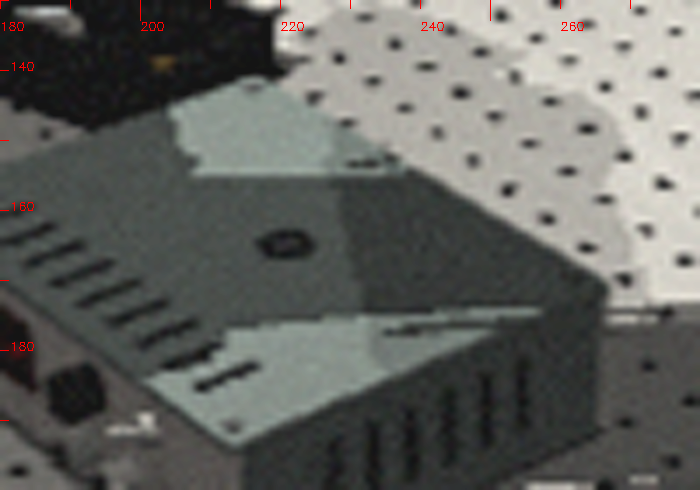

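View pics/e3.png

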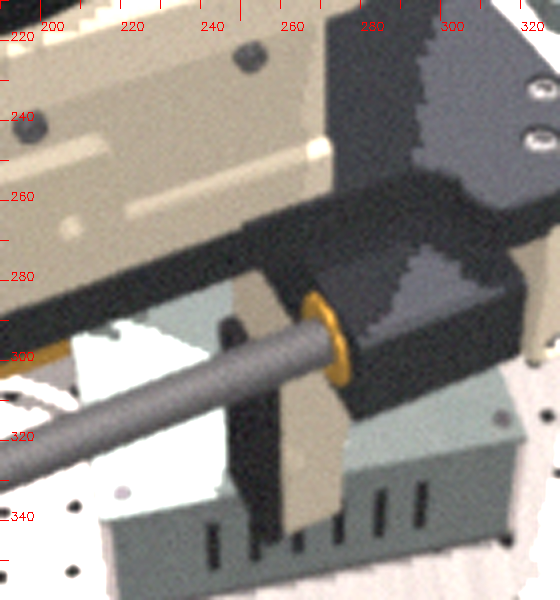

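Scene view: hole at (221,165), which puts it near (0.549,-0.183). The side view is blocked by the gripper.

```bash
python3 -m handwheel '[[-0.02,-0.0127,0.002,0,0,-0.01],[-0.055,-0.035,0.006,0,0,-0.02],[-0.095,-0.06,0.012,0,0,-0.04],[-0.135,-0.086,0.016,0,0,-0.05],[-0.17,-0.108,0.02,0,0,-0.05],[-0.195,-0.124,0.02,0,0,-0.05],[-0.205,-0.1305,0.02,0,0,-0.05],[-0.205,-0.1305,0.02,0,0,-0.05]]'; python3 -m handwheel '[[0,0,0,0,0,0],[0,0,0,0,0,0]]'; python3 - <<'E'
from h import *
import pickle
w=ctrl.snapshot("wrist");cv2.imwrite("pics/f1.png",cv2.convertScaleAbs(w["img"],alpha=1.3,beta=10))
crop(w,200,120,320,240,5,"pics/f2.png");pickle.dump(w,open("w2.pkl","wb"))
delta([.549,-.183,.2],-66)
E
```

```text
clock: 12.1
tool_pos: [0.548, -0.1814, 0.2126]
orientation: [180.0, 0.0, -66.1]
force: [-0.4, 0.2, -0.3]
opening: 0.0877
clock: 12.35
tool_pos: [0.5478, -0.1827, 0.2125]
orientation: [180.0, 0.0, -66.2]
force: [0.0, 0.6, 0.6]
opening: 0.0879
t 12.4 at [ 0.5478 -0.1826  0.2125] [ 1.7999e+02  1.0000e-02 -6.6210e+01] open 0.0879 F [-0.2 -0.1 -0.3]
delta [ 0.0008 -0.0009  0.0125] [ 0.0002  0.0001 -0.0037]
```

View pics/f1.png

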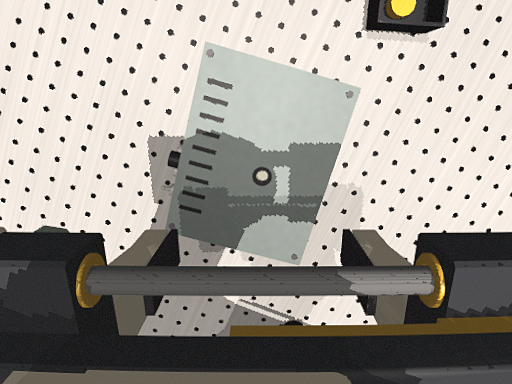

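View pics/f2.png

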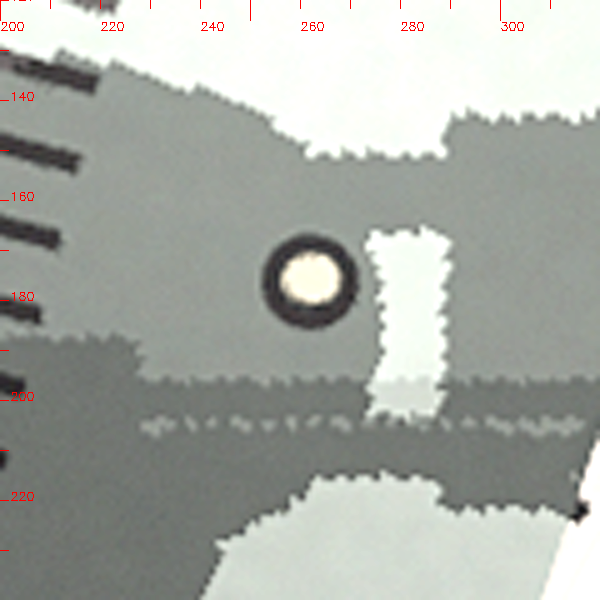

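The wrist view shows the bushing ring at (262,176), about 19 px across, with the white button in it. Next I'll fit it and compute the hop to the slim driver.

```bash
python3 - <<'E'
from h import *
import pickle
w=pickle.load(open("w2.pkl","rb"))
g=cv2.cvtColor(w["img"],6); m=np.zeros_like(g); m[160:193,246:279]=(g[160:193,246:279]<50)*255
c=max(cv2.findContours(m,0,1)[0],key=cv2.contourArea); e=cv2.fitEllipse(c); print(e)
H=onz(w,e[0],.06); print("hole",H)
C=[onz(w,p,.06)[:2] for p in [(205.5,42),(360,89),(299,265)]];print(C,(C[0]+C[2])/2)
delta([.513,.2055,.2125],-66.1)
E
```

```text
((261.5901794433594, 176.00338745117188), (17.79673194885254, 18.05929183959961), 2.7810308933258057)
hole [ 0.54882171 -0.18864069  0.06      ]
[array([ 0.63915774, -0.27604995]), array([ 0.50164965, -0.29507678]), array([ 0.47607988, -0.11858144])] [ 0.55761881 -0.1973157 ]
t 12.4 at [ 0.5478 -0.1826  0.2125] [ 1.7999e+02  1.0000e-02 -6.6210e+01] open 0.0879 F [-0.2 -0.1 -0.3]
delta [-0.3692 -0.1247 -0.    ] [ 0.0002  0.0001 -0.002 ]
```

```bash
python3 -m handwheel '[[-0.02,-0.0067,-0.002,0,0,0],[-0.06,-0.02,-0.005,0,0,0],[-0.11,-0.037,-0.012,0,0,0],[-0.16,-0.054,-0.02,0,0,0],[-0.21,-0.071,-0.02,0,0,0],[-0.26,-0.088,-0.02,0,0,0],[-0.305,-0.103,-0.02,0,0,0],[-0.34,-0.115,-0.02,0,0,0]]'; python3 -m handwheel '[[-0.018,-0.006,0,0,0,0],[-0.027,-0.009,0,0,0,0],[-0.029,-0.0097,0,0,0,0],[-0.029,-0.0097,0,0,0,0]]';python3 - <<'E'
from h import *
import pickle
w=ctrl.snapshot("wrist");cv2.imwrite("pics/g1.png",cv2.convertScaleAbs(w["img"],alpha=1.3,beta=10))
crop(w,190,80,330,230,5,"pics/g2.png");pickle.dump(w,open("w3.pkl","wb"))
delta([.513,.2055,.2],-66.1)
E
```

```text
clock: 13.4
tool_pos: [0.5156, 0.1771, 0.2327]
orientation: [-180.0, 0.0, -66.1]
force: [1.2, -0.1, -0.2]
opening: 0.0875
clock: 13.9
tool_pos: [0.513, 0.2053, 0.2326]
orientation: [180.0, -0.0, -66.2]
force: [-0.9, -0.3, 0.3]
opening: 0.0879
t 13.95 at [0.513  0.2053 0.2326] [180.   -0.  -66.2] open 0.0875 F [-0.1 -0.5  0.1]
delta [-0.0002 -0.0001  0.0326] [ 0.     -0.     -0.0017]
```

View pics/g1.png

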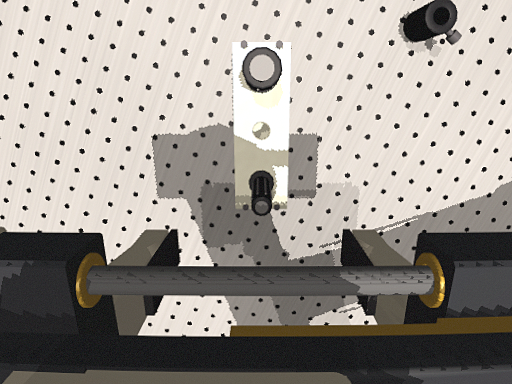

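View pics/g2.png

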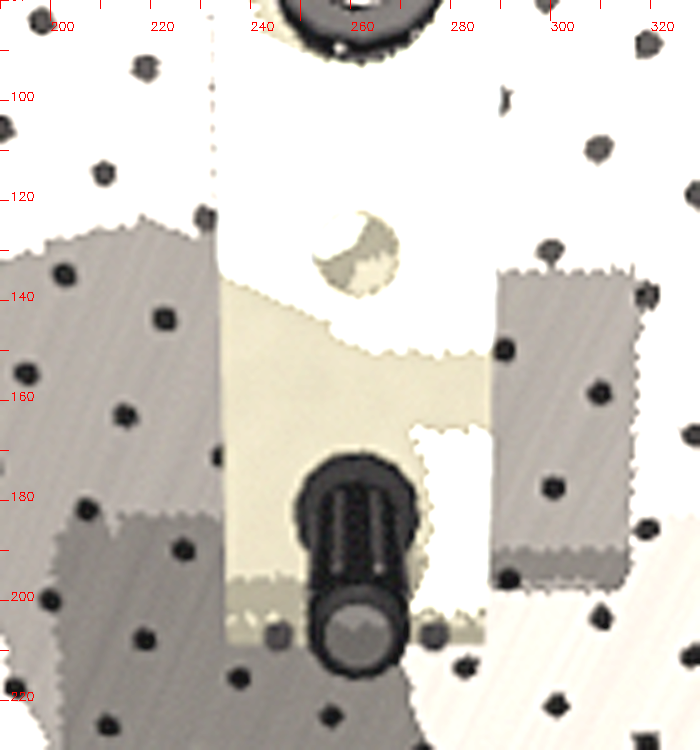

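Wrist view: the slim handle's top is at (261.8,206.4), its flange at (261.4,182), the middle hole at (261.5,131), and the thick driver at (262,68). Everything is aligned with the tool.

```bash
python3 - <<'E'
from h import *
import pickle
w=pickle.load(open("w3.pkl","rb"))
for n,p,z in [("top",(261.8,206.4),.15),("flange",(261.4,182),.084),("mid",(261.6,130.5),.078),("thick",(262,68),.15)]: print(n,onz(w,p,z))
X=onz(w,(261.8,206.4),.15)
delta([X[0],X[1],.112],-66.1)
E
```

```text
top [0.51176517 0.2048143  0.15      ]
flange [0.51226585 0.203779   0.084     ]
mid [0.53096595 0.16095838 0.078     ]
thick [0.55031438 0.11733481 0.15      ]
t 13.95 at [0.513  0.2053 0.2326] [180.   -0.  -66.2] open 0.0875 F [-0.1 -0.5  0.1]
delta [-1.000e-04  1.300e-03  1.206e-01] [ 0.     -0.     -0.0017]
```

```bash
python3 -m handwheel '[[0,0.001,0.015,0,0,0],[0,0.001,0.04,0,0,0],[0,0.001,0.065,0,0,0],[0,0.001,0.09,0,0,0],[0,0.001,0.108,0,0,0],[0,0.001,0.117,0,0,0],[0,0.001,0.12,0,0,0],[0,0.001,0.12,0,0,0]]'; python3 -m handwheel '[[0,0,0,0,0,0],[0,0,0,0,0,0],[0,0,0,0,0,0],[0,0,0,0,0,0],[0,0,0,0,0,0],[0,0,0,0,0,0],[0,0,0,0,0,0],[0,0,0,0,0,0]]' 1;python3 - <<'E'
from h import *
w=ctrl.snapshot("wrist");cv2.imwrite("pics/g3.png",cv2.convertScaleAbs(w["img"],alpha=1.3,beta=10))
delta([.513,.2055,.112],-66.1)
E
```

```text
clock: 14.95
tool_pos: [0.5122, 0.2057, 0.1128]
orientation: [-180.0, 0.0, -66.1]
force: [0.2, -0.1, 1.0]
opening: 0.0874
clock: 15.95
tool_pos: [0.5119, 0.2057, 0.1125]
orientation: [180.0, -0.0, -66.1]
force: [0.8, 0.6, -1.1]
opening: 0.0153
t 16.0 at [0.512  0.2057 0.1125] [180.    -0.   -66.14] open 0.0155 F [0.3 0.6 0.2]
delta [ 0.0006 -0.0009  0.0005] [ 0.0001 -0.     -0.0008]
```

View pics/g3.png

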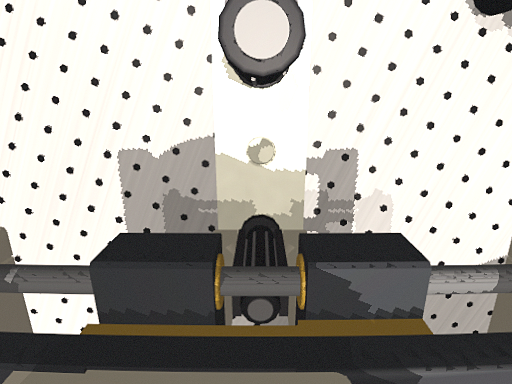

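Gripped: the opening reads 15.4 mm on the 16 mm handle. Next I'll lift straight up.

```bash
python3 -m handwheel '[[0,0,-0.003,0,0,0],[0,0,-0.012,0,0,0],[0,0,-0.027,0,0,0],[0,0,-0.045,0,0,0],[0,0,-0.065,0,0,0],[0,0,-0.085,0,0,0],[0,0,-0.095,0,0,0],[0,0,-0.1,0,0,0]]';python3 - <<'E'
from h import *
w=ctrl.snapshot("wrist");cv2.imwrite("pics/g4.png",cv2.convertScaleAbs(w["img"],alpha=1.3,beta=10))
s=ctrl.snapshot("scene");crop(s,270,140,410,300,4,"pics/g5.png")
delta([.5488,-.1886,.2125],-66.1)
E
```

```text
clock: 17.0
tool_pos: [0.512, 0.2058, 0.2134]
orientation: [-179.9, 0.0, -66.1]
force: [0.2, -0.7, -0.9]
opening: 0.0156
t 17.1 at [0.512  0.2057 0.2129] [-1.7997e+02  1.0000e-02 -6.6140e+01] open 0.0155 F [ 0.5 -0.5 -0.2]
delta [3.755e-01 1.258e-01 3.000e-04] [-0.0005  0.0002 -0.0008]
```

View pics/g4.png

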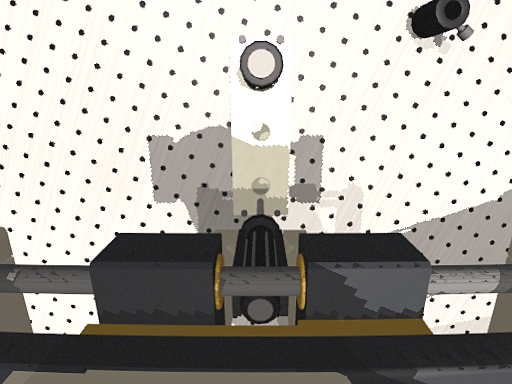

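View pics/g5.png

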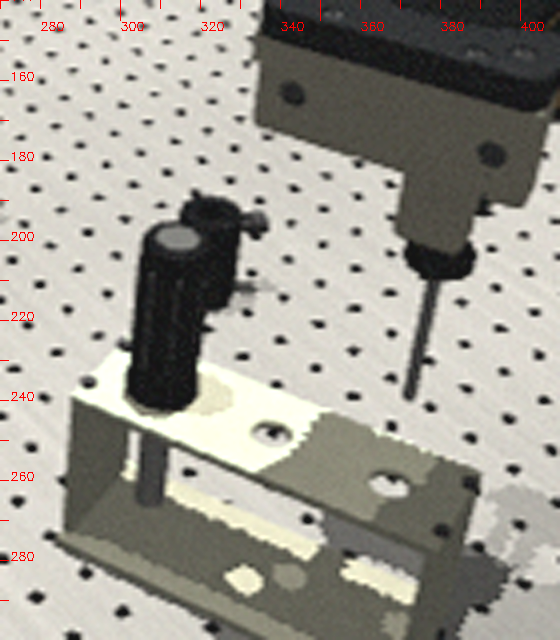

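The driver is out. Its tip is visible at wrist (261,200) and scene (372,239.5). Next I'll measure the tip against the TCP.

```bash
python3 - <<'E'
from h import *
import pickle
w=ctrl.snapshot("wrist");pickle.dump(w,open("w4.pkl","wb"));crop(w,230,180,290,230,10,"pics/g6.png")
o=ctrl.get_obs()["tool_pos"];print(o,proj(w,o-[0,0,.0945]))
E
```

```text
[0.51178632 0.20563307 0.21232249] [[260.3740775  200.99870507]]
```

View pics/g6.png

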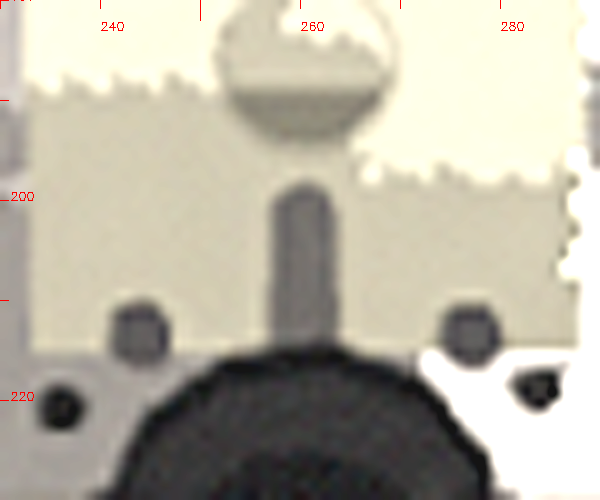

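The tip appears at (260.2,201.3) and was predicted at (260.4,201.0), so the driver sits true on the tool axis. Next I'll go over the hole.

```bash
python3 -m handwheel '[[0,0,-0.015,0,0,0],[0.01,0.0033,-0.04,0,0,0],[0.045,0.015,-0.045,0,0,0],[0.09,0.03,-0.045,0,0,0],[0.14,0.047,-0.045,0,0,0],[0.19,0.0637,-0.045,0,0,0],[0.24,0.0804,-0.045,0,0,0],[0.285,0.0955,-0.045,0,0,0]]'; python3 -m handwheel '[[0.04,0.0134,0,0,0,0],[0.07,0.0234,0.005,0,0,0],[0.085,0.0284,0.015,0,0,0],[0.0905,0.0303,0.03,0,0,0],[0.0905,0.0303,0.045,0,0,0],[0.0905,0.0303,0.06,0,0,0],[0.0905,0.0303,0.07,0,0,0],[0.0905,0.0303,0.075,0,0,0]]';python3 -m handwheel '[[0,0,0,0,0,0],[0,0,0,0,0,0]]'; python3 - <<'E'
from h import *
import pickle
w=ctrl.snapshot("wrist");pickle.dump(w,open("w5.pkl","wb"));crop(w,220,140,300,230,6,"pics/h1.png")
s=ctrl.snapshot("scene");crop(s,180,100,280,200,6,"pics/h2.png")
delta([.5488,-.1886,.17],-66.1)
E
```

```text
clock: 18.15
tool_pos: [0.54, -0.0954, 0.2583]
orientation: [-180.0, -0.0, -66.1]
force: [1.1, 0.8, -0.3]
opening: 0.0156
clock: 19.15
tool_pos: [0.5487, -0.1881, 0.1818]
orientation: [180.0, 0.0, -66.1]
force: [-0.7, 1.0, 0.2]
opening: 0.0158
clock: 19.4
tool_pos: [0.5492, -0.1886, 0.1831]
orientation: [-180.0, -0.0, -66.1]
force: [-0.5, 0.8, -1.9]
opening: 0.0156
t 19.5 at [ 0.5491 -0.1886  0.1831] [-1.7995e+02 -2.0000e-02 -6.6140e+01] open 0.0156 F [-0.3  0.2 -0. ]
delta [-0.0001  0.0002  0.0131] [-0.0008 -0.0004 -0.0008]
```

View pics/h1.png

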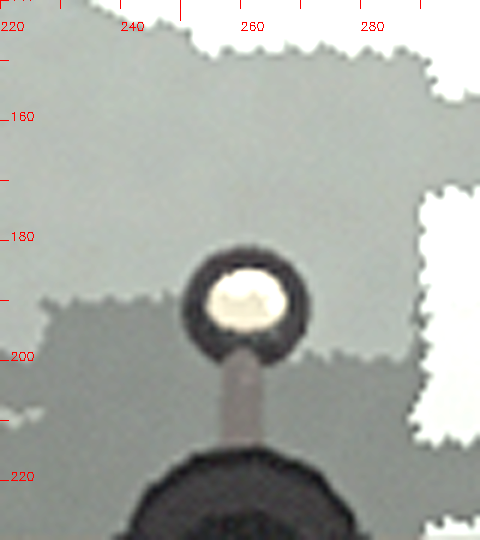

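View pics/h2.png

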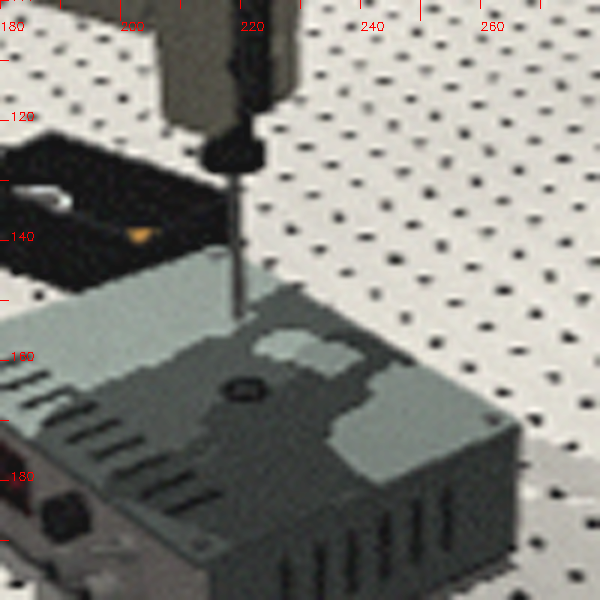

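Wrist view: ring at (261,191.2), shaft end at (260.2,201.3). Scene view: tip at (220,153), hole at (220.8,164.8). Next I'll compare both on their planes.

```bash
python3 - <<'E'
from h import *
import pickle
w=pickle.load(open("w5.pkl","rb"));s=ctrl.snapshot("scene")
g=cv2.cvtColor(w["img"],6)
H=onz(w,(261,191.2),.06);T=onz(w,(260.2,201.3),.0886);print("wrist",H,T,H-T)
H2=onz(s,(220.8,164.8),.06);T2=onz(s,(220,152.8),.0886);print("scene",H2,T2,H2-T2)
print(proj(s,[[.5488,-.1886,.06],[.5491,-.1886,.0886]]))
delta([H[0],H[1],.1745],-66.1)
E
```

```text
wrist [ 0.54837183 -0.18863832  0.06      ] [ 0.54909746 -0.18863442  0.0886    ] [-7.25635407e-04 -3.90132476e-06 -2.86000000e-02]
scene [ 0.54927334 -0.1836836   0.06      ] [ 0.5494985  -0.18474858  0.0886    ] [-0.00022516  0.00106498 -0.0286    ]
[[219.90147552 163.77009835]
 [219.2975422  152.01505101]]
t 19.55 at [ 0.549  -0.1887  0.183 ] [-1.7996e+02 -2.0000e-02 -6.6150e+01] open 0.0156 F [-0.   0.1  0.5]
delta [-0.0003  0.0006  0.0085] [-0.0007 -0.0004 -0.0008]
```

```bash
python3 -m handwheel '[[0,0.0006,0.004,0,0,0],[-0.0002,0.0006,0.012,0,0,0],[-0.0002,0.0006,0.018,0,0,0],[-0.0002,0.0006,0.021,0,0,0],[-0.0002,0.0006,0.0225,0,0,0],[-0.0002,0.0006,0.0225,0,0,0]]'; python3 - <<'E'
from h import *
w=ctrl.snapshot("wrist");crop(w,220,150,300,240,6,"pics/i1.png")
s=ctrl.snapshot("scene");crop(s,190,110,260,190,7,"pics/i2.png")
delta([.5486,-.1886,.1345],-66.1)
E
```

```text
clock: 20.3
tool_pos: [0.5482, -0.1887, 0.16]
orientation: [180.0, -0.0, -66.1]
force: [0.2, -0.0, -0.8]
opening: 0.0153
t 20.4 at [ 0.5483 -0.1887  0.1602] [-1.7998e+02 -1.0000e-02 -6.6140e+01] open 0.0155 F [ 0.2 -0.7 -0.7]
delta [ 0.0001 -0.0003  0.0257] [-0.0003 -0.0001 -0.0007]
```

View pics/i1.png

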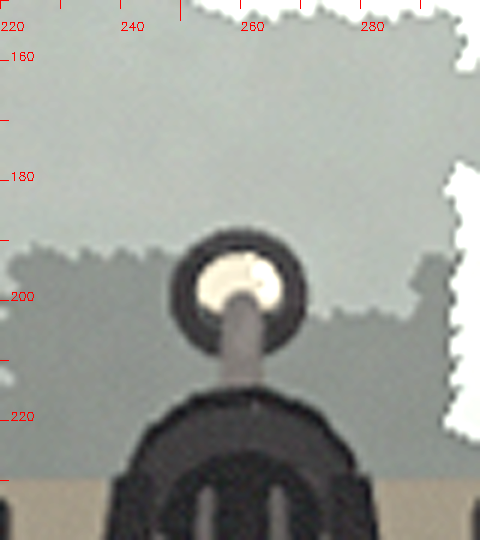

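View pics/i2.png

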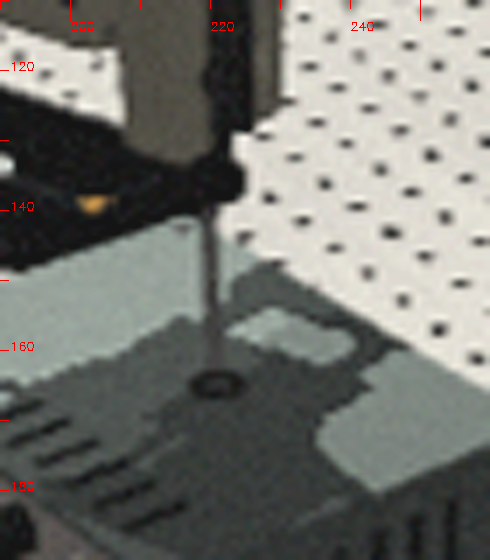

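The shaft is centred over the ring in both views: wrist columns 260.2 (shaft) and 259.8 (ring). Next I'll insert it.

```bash
python3 -m handwheel '[[0,0,0.003,0,0,0],[0,0,0.007,0,0,0],[0,0,0.011,0,0,0],[0,0,0.015,0,0,0],[0,0,0.0175,0,0,0],[0,0,0.0175,0,0,0]]'; python3 -m handwheel '[[0,0,0.001,0,0,0],[0,0,0.002,0,0,0],[0,0,0.0035,0,0,0],[0,0,0.0035,0,0,0]]';python3 -m handwheel '[[0,0,0.001,0,0,0],[0,0,0.002,0,0,0],[0,0,0.002,0,0,0]]'
```

```text
clock: 21.15
tool_pos: [0.548, -0.1887, 0.1423]
orientation: [180.0, 0.0, -66.1]
force: [0.1, 0.2, -0.2]
opening: 0.0154
clock: 21.65
tool_pos: [0.5483, -0.1887, 0.1393]
orientation: [-180.0, -0.0, -66.1]
force: [-1.4, -0.2, 3.5]
opening: 0.0156
clock: 22.02
tool_pos: [0.5483, -0.1887, 0.1372]
orientation: [-180.0, -0.0, -66.1]
force: [0.3, 0.6, 3.1]
opening: 0.0157
```

```bash
python3 -m handwheel '[[0,0,0.001,0,0,0],[0,0,0.002,0,0,0],[0,0,0.002,0,0,0]]'; python3 -m handwheel '[[0,0,0.0005,0,0,0],[0,0,0.001,0,0,0],[0,0,0.001,0,0,0]]'
```

```text
clock: 22.4
tool_pos: [0.5483, -0.1887, 0.1351]
orientation: [-180.0, -0.0, -66.1]
force: [-0.4, 0.2, 4.4]
opening: 0.0154
clock: 22.78
tool_pos: [0.5483, -0.1887, 0.1343]
orientation: [-180.0, -0.0, -66.1]
force: [-0.6, -0.3, 5.3]
opening: 0.0152
```

```bash
python3 -m handwheel '[[0,0,0.0005,0,0,0],[0,0,0.0005,0,0,0],[0,0,0.0005,0,0,0]]'
```

```text
clock: 23.15
tool_pos: [0.5484, -0.1887, 0.1342]
orientation: [-180.0, -0.0, -66.1]
force: [-1.3, 0.3, 7.5]
opening: 0.0156
```

The TCP has stopped at 0.1342 (0.1345 predicted for fully down) while the force rises, so this is the hard stop. I'll add a little push for margin.

```bash
python3 -m handwheel '[[0,0,0.0005,0,0,0],[0,0,0.0006,0,0,0],[0,0,0.0006,0,0,0],[0,0,0.0006,0,0,0]]'; python3 - <<'E'
from h import *
w=ctrl.snapshot("wrist");cv2.imwrite("pics/j1.png",cv2.convertScaleAbs(w["img"],alpha=1.3,beta=10))
s=ctrl.snapshot("scene");crop(s,130,100,410,310,2,"pics/j2.png");crop(s,190,110,260,190,7,"pics/j3.png")
F=[ctrl.get_obs()["force"][2]]
delta([.5483,-.1887,.1345],-66.1)
E
```

```text
clock: 23.65
tool_pos: [0.5486, -0.1888, 0.134]
orientation: [-180.0, -0.1, -66.1]
force: [-1.5, 0.8, 10.9]
opening: 0.0157
t 23.75 at [ 0.5486 -0.1888  0.134 ] [-1.7995e+02 -5.0000e-02 -6.6120e+01] open 0.0152 F [-1.9  0.5 11.2]
delta [-0.0002  0.0002 -0.0005] [-0.0008 -0.0009 -0.0003]
```

View pics/j1.png

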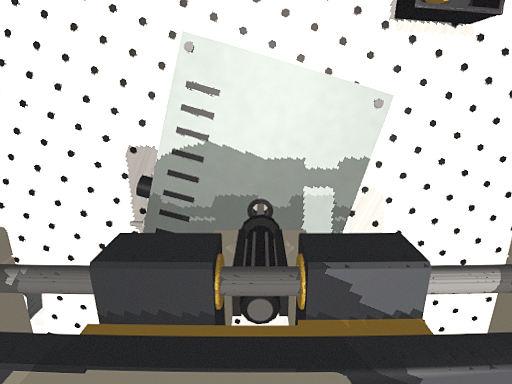

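View pics/j2.png

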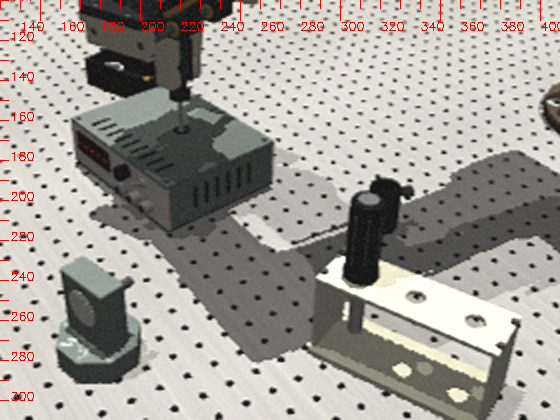

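View pics/j3.png

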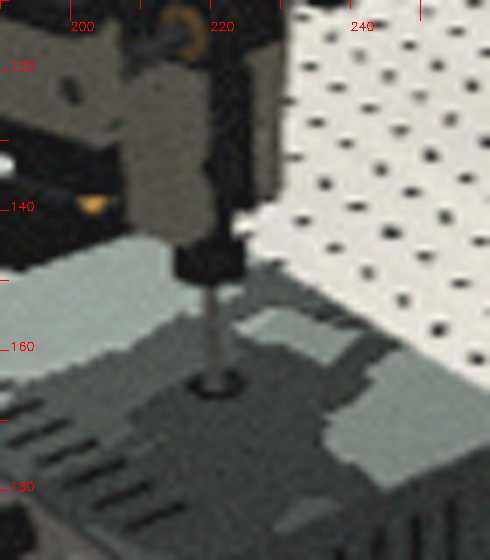

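```bash
python3 - <<'E'
from plant import ctrl
print(ctrl.close_job()); o=ctrl.get_obs(); print(o["clock"],o["tool_pos"],o["force"],o["opening"])
E
```

```text
the job is handed in; nothing more can be done
None
the job is handed in; nothing more can be done
```

I lifted the tray off the counter and set it flat on the bench at about (0.50, -0.42), with both parts still in it. Then I took the slim driver from the stand, put its shaft through the reset hole and pushed the button down. I handed the job in at about 24 s, still gripping and pressing.

**Button:** the TCP first met the spring at about 0.1405 m and stopped at 0.134 m, where I had predicted 0.1345 m for fully down. The force rose to 11 N, above the spring's 5 N, so the button is on its hard stop. The grip opening reads 15.5 mm on the 16 mm handle, so the driver is held.

**Other items:** the last pictures show the shaft in the hole. The thick driver, mirror mount and post holder look untouched; I judged this by eye and did not re-measure them.

**Disagreements:** the scene camera placed things about 5 mm further along +y than the wrist camera. The two agreed to about 1 mm on the tip relative to the hole, which is what I used. The button itself can't be seen under the driver, so the evidence that it is fully down is the height and force readings only. No reading was available after the hand-in.

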